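# Secure an evidence tin and uncover its inner lid

## Robot

A 7-joint arm with a two-finger parallel gripper is mounted at the origin on the work surface. World frame = base frame: x ahead of the robot, y to its left, z up, the work surface at z = 0. Lengths are in m, angles in rad, forces in N, time in s.
With the tool pointing down it reaches from about 0.4 to 0.9 m from the base axis. Payload 5.6 kg.
Tool frame: the origin (TCP) lies midway between the tips of the shut fingers; the grasp point (between the pads) lies 19 mm behind it; z points along the fingers, y is the direction in which the jaws open and shut (so a half turn about z gives the same grasp; the last joint's range is limited). The gripper opens to 92 mm and grips with 3 to 60 N. Pads are 20 mm wide; open, the fingers measure 128 mm over their backs; the gripper's body (75 mm by 189 mm) begins 69 mm behind the grasp point.
Start: joints at [-1.266, 0.468, -0.012, 1.603, 0.006, 1.071, -0.056], TCP at [0.222, 0.611, 0.215] pointing down, gripper open.
Joint ranges: [-2.53, 2.53], [-0.31, 2.02], [-1.57, 1.55], [0.28, 2.44], [-1.29, 4.43], [0.15, 1.84], [-2.92, 2.92]. Speed limits (rad/s): [2.57, 2.57, 3.14, 3.14, 3.14, 3.14, 3.14].

## Interface

Orientations are given as a unit quaternion [w, x, y, z].
In Python, from workcell import read_state, get_image, hand_in gives the robot as it stands.
- The arm moves only by the tool jog_arm, never from a script. Its argument "motion" is one flat list of numbers, 5 for each row, row after row: the finger opening in cm, from 0 to 9.19, then the shift along the tool's x, y, z in cm, then the turn about the tool's z in degrees. In form: [hand, tx, ty, tz, spin, hand, tx, ty, tz, spin, ...]. A call has 1 to 20 rows; each row shifts and turns the commanded pose from where the row before left it, along the tool's axes as they then stand; what a row does not reach is not made up. A row lasts 1/10 s, in which the tool goes at most 50 mm and 8.59 degrees, less where a joint would pass 70% of its speed; a pose out of reach is approached as far as the arm can. A call is refused whole if a number of a shift passes 5 or a number of a turn 8.59, either way. A call with a gripper value outside its range is refused whole. The fingers move at their own pace and stop on an object; "squeeze" is the grip in N (left out, the last holds). Time passes only in rows, so rows that do not move let the fingers close. It gives the time, the measured TCP pose, the force and the opening at its end, in the units of the state.
- read_state(): the state, without advancing time (a new reading comes with each control period).
- get_image(name): name is "scene" or "top" or "wrist"; returns a dict with "frame" (384x512x3 uint8, blue, green, red), "mtx" (3x3 intrinsics, pixels), "origin" and "orientation" of the camera in the world. Camera axes: x right, y down, z forward; pixel columns grow to the right and rows downward; lengths in m; the calibration is good to about 2 mm. A picture is of the moment at which its call begins. There is no depth.
- hand_in(): hands the job in, once; it reports no verdict.
The state is a dict: "clock": time; "joint_pos": joint angles; "qvel": joint speeds; "effort": joint torques, N m; "tool_pos": TCP position; "tool_rot": TCP orientation; "wrist_force": force on the tool from outside, world axes, zero at the start; "wrist_torque": the same for the moment, N m; "grip_width": opening from 0.0 (shut) to 1.0 (fully open).
Only numpy, scipy, OpenCV 4.12 (cv2) and the standard library are available. Lean on these libraries where they do the work, as an engineer would, in place of code of your own. Each camera call takes 0.05 s, during which the arm holds its last target.

## Task

Swing the keeper bar of the kit fixture shut until it clicks home behind its detent, so that the tin is locked in its nest. Then pick up the two nested lids together by the tall knob of the inner lid, lower them gently onto the tin until the inner lid is fully home in its mouth, let go of the knob, and lift the outer lid alone by its collar, leaving the inner lid seated and undisturbed. Finish while still holding the outer lid level in the gripper over the tin, well clear above the inner lid's knob, with the keeper bar still shut and the other items on the counter left alone.

Things in the scene. Friction and masses are not known exactly. Their poses are not given: they have to be found in the camera images.
- fixture: Black plastic kit fixture, fixed to the counter: base plate 170 x 150 x 10 mm with a low nest (walls 20 mm above the plate) on its +x, -x and +y sides, in which the tin stands. Origin on the counter under the nest's centre; z up. Its open -y side is closed by the keeper bar.
- keeper (a joint): Hinge of the keeper bar, rad: 0 = fully shut (bar lies along the fixture's x axis across the nest's open -y side), grows as the free end swings away from the tin (counter-clockwise seen from above), stop at 1.4. It starts open and stays where it is left; slight friction. From 0.14 to 0.08 rad the bar rides up over a sprung ball and about 4 to 6 N at the post is needed; past that it snaps on by itself to below 0.02.
- keeper_hinge (a point): Point on the keeper bar's upright hinge axis, 52 mm above the counter (level with the bar's top). The steel bar is 10 mm thick and spans 40 to 52 mm above the counter.
- keeper_post (a point): Point on the axis of the upright round post (black, 14 mm diameter) at the bar's free end, 125 mm from the hinge axis; the post stands from 52 to 88 mm above the counter, this point is at 74 mm. Pinch it from above or push it.
- tin: Round open aluminium tin, 90 mm outside and 84 mm inside diameter, 75 mm high, loose in the fixture's nest with about 2 mm play, its underside 10 mm above the counter. Origin: centre of its underside; z up its axis, rim at z = 75 mm.
- inner_lid: Inner lid, loose: a plug 79 mm in diameter and 12 mm deep with a chamfered foot, then a rim disc 94 mm in diameter and 5 mm thick (z = 12 to 17 mm) that rests on the tin's rim, then a plain round steel knob 18 mm in diameter from z = 17 to z = 80 mm. Origin: centre of the plug's underside; z up. It starts standing on the counter with the outer lid on it; the knob sticks up through the outer lid and 30 mm above its collar. Seated on the tin its origin is 63 mm above the tin's.
- outer_lid: Outer lid, loose: a round steel cap 108 mm in diameter and 5 mm thick, with a skirt reaching 11 mm below the origin outside the inner lid's disc, and a central upright collar 44 mm in outer diameter (z = 5 to 33 mm), bored 24 mm right through for the inner lid's knob. Origin: centre of the cap plate's underside, which rests on the inner lid's disc (17 mm above the inner lid's origin); z up. It slides freely over the knob with 3 mm play.
- jar: Bystander: squat glass specimen jar with a black cap, 60 mm diameter, 55 mm high. Origin: centre of its underside. It and the lids may swap places.
- dropper: Bystander: amber bottle, 36 mm diameter, 85 mm high, origin under its centre.
- brush: Bystander: hand brush 170 mm long lying on the counter.
- magnifier: Bystander: round black magnifier, 60 mm diameter, with a 85 mm handle, lying flat.
- scale_bar: Bystander: flat white L-shaped photo scale, 120 x 80 mm, 4 mm thick.
- marker: Bystander: small cone marker, 60 mm foot, 55 mm high.
- swab_tube: Bystander: upright clear tube, 30 mm diameter, 100 mm high.
There are look-alikes about, which are no part of the job. Leave any pink or turquoise look-alike of the outer_lid alone.

How it is judged:
On the way, in this order (a step that is already met when the one before it is completed fails the run):
1. the keeper bar is shut behind its detent with the tin in its nest (value of joint keeper below 0.035 rad and horizontal distance between tin and fixture below 0.006 m and angle between tin's own z axis and vertical below 0.05 rad and z of tin in the frame of fixture below 0.014 m), for 0.2 s.
2. the nested lids sit on the tin, inner lid fully home, outer lid resting on it (horizontal distance between inner_lid and tin below 0.005 m and z of inner_lid in the frame of tin between 0.058 and 0.066 m and angle between the z axis of inner_lid and the z axis of tin, either way round below 0.05 rad and value of joint keeper below 0.035 rad and not (z of outer_lid in the frame of inner_lid above 0.032 m) and horizontal distance between outer_lid and inner_lid below 0.006 m), for 0.2 s.
At the end, for the whole second after the job is handed in: Keeper bar below 0.035 rad; tin upright in its nest (6 mm); inner lid still, within 5 mm of the tin's axis, 3 mm of seated height, 0.05 rad; the gripper alone holds the outer lid at rest, within 0.2 rad of level and 80 mm of the tin's axis, its origin over 95 mm above the inner lid's (all of step 1 and horizontal distance between inner_lid and tin below 0.005 m and z of inner_lid in the frame of tin between 0.058 and 0.066 m and angle between the z axis of inner_lid and the z axis of tin, either way round below 0.05 rad and z of outer_lid in the frame of inner_lid above 0.095 m and horizontal distance between outer_lid and tin below 0.08 m and angle between outer_lid's own z axis and vertical below 0.2 rad and contact force between the fingers and outer_lid above 1 N and contact force between each of outer_lid, the fingers and inner_lid below 0.1 N and contact force between outer_lid and tin below 0.1 N and linear speed of outer_lid below 0.03 m/s and linear speed of inner_lid below 0.02 m/s); the arm keeps its last pose, push and grip.
It fails at once if the outer lid leaves the inner lid (by more than 15 mm) while the inner lid is not seated in the tin: lids taken apart too early, or the inner lid comes up with the outer one (z of outer_lid in the frame of inner_lid above 0.032 m and not (horizontal distance between inner_lid and tin below 0.005 m and z of inner_lid in the frame of tin between 0.058 and 0.066 m and angle between the z axis of inner_lid and the z axis of tin, either way round below 0.05 rad)).
It fails at once if the lids are dropped instead of lowered onto the tin (horizontal distance between inner_lid and tin below 0.03 m and z of inner_lid in the frame of tin below 0.1 m and linear speed of inner_lid above 0.4 m/s).
It fails at once if a bystander is disturbed (moved more than 30 mm) (distance of any of jar, dropper, brush, magnifier, scale_bar, marker, swab_tube from where it was at the start of the episode above 0.03 m).
It also fails if it takes over 67 s, if anything falls off the work surface, if the arm or the gripper's body presses on something with over 40 N, if the wrist force passes 120 N, or if a joint passes its speed limit or range.

## Working session

There is one attempt and no reset: what is moved stays moved. The work goes in short steps, Python scripts to look and compute and a tool call to move; the robot and the scene stay as the last step left them, time stands still between calls to the robot, and variables do not carry over. Pictures are saved under pics/ and viewed, and the job is handed in when it is done.

Besides the shell and the picture viewer there is one more tool, called after "Emit:" as a command line: name --argument value ..., lists and objects as JSON in quotes. jog_arm: Moves the arm, as the interface text tells. Its arguments: {"type":"object","properties":{"motion":{"type":"array","items":{"type":"number"}},"squeeze":{"type":"number"}},"required":["motion"]}

```bash
mkdir -p pics; ls
cat > h.py <<'E'
import numpy as np, cv2
from scipy.spatial.transform import Rotation as R
from workcell import read_state, get_image, hand_in
def rot(q): return R.from_quat(q,scalar_first=True).as_matrix()
def ray(im,u,v):
    d=np.linalg.inv(np.array(im["mtx"]))@np.array([u,v,1.]); return np.array(im["origin"]),rot(im["orientation"])@d
def onz(im,u,v,z):
    o,d=ray(im,u,v); return o+d*(z-o[2])/d[2]
def proj(im,p):
    c=rot(im["orientation"]).T@(np.array(p)-np.array(im["origin"])); k=np.array(im["mtx"])@c; return k[:2]/k[2]
def tri(a,pa,b,pb):
    o1,d1=ray(a,*pa);o2,d2=ray(b,*pb);d1/=np.linalg.norm(d1);d2/=np.linalg.norm(d2)
    s=np.linalg.lstsq(np.c_[d1,-d2],o2-o1,rcond=None)[0];p=o1+d1*s[0];q=o2+d2*s[1]
    return (p+q)/2,np.linalg.norm(p-q)
import pickle
def grab(n,tag):
    im=get_image(n); cv2.imwrite(f"pics/{tag}.png",im["frame"]); pickle.dump(im,open(f"pics/{tag}.pkl","wb")); return im
def load(tag): return pickle.load(open(f"pics/{tag}.pkl","rb"))
E
python3 - <<'E'
from h import *
for n in("scene","top"):
    im=grab(n,n+"0"); print(n,im["mtx"],im["origin"],rot(im["orientation"]).round(3))
s=read_state();print(s)
print(rot(s["tool_rot"]).round(3))
E
```

```text
pics
scene [[355.11426367   0.         250.38561085]
 [  0.         355.11426367 200.55009342]
 [  0.           0.           1.        ]] [ 1.10808965 -0.00680793  0.63640975] [[-0.043  0.708 -0.705]
 [ 0.999  0.034 -0.027]
 [ 0.005 -0.705 -0.709]]
top [[472.07818313   0.         256.98750597]
 [  0.         472.07818313 193.42432569]
 [  0.           0.           1.        ]] [ 0.50157664 -0.01445912  1.30612758] [[-0.015 -0.998  0.058]
 [-1.     0.015  0.005]
 [-0.005 -0.058 -0.998]]
{'clock': 0.1, 'joint_pos': array([-1.2660233 ,  0.46831455, -0.0116175 ,  1.60349036,  0.00599579,
        1.0713955 , -0.05630702]), 'qvel': array([ 1.21859400e-03, -1.44180970e-03, -2.45840666e-05, -1.66303427e-03,
       -8.22114916e-04, -2.02502555e-03,  2.82198883e-04]), 'effort': array([ 1.39450378e-03, -5.21648526e+01, -1.26066312e-02, -2.44371182e+01,
       -5.67933731e-02,  1.40192884e-02,  6.17062437e-05]), 'tool_pos': array([0.22140371, 0.61059205, 0.21373614]), 'tool_rot': array([-8.47693786e-05,  1.73041343e-01,  9.84914247e-01, -7.81978649e-04]), 'wrist_force': array([-0.37722589,  0.18247484,  0.16657859]), 'wrist_torque': array([ 0.01124503,  0.03791328, -0.00634964]), 'grip_width': 1.0009617000544158}
[[-0.94   0.341 -0.   ]
 [ 0.341  0.94  -0.002]
 [-0.    -0.002 -1.   ]]
```

View pics/scene0.png

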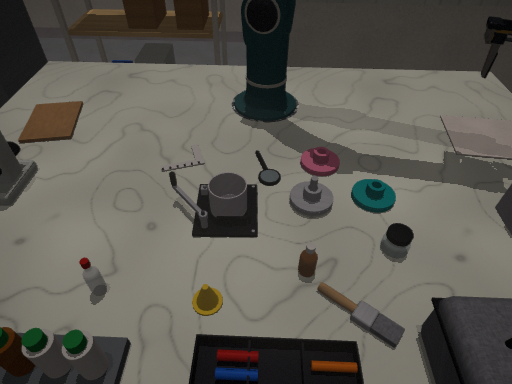

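View pics/top0.png

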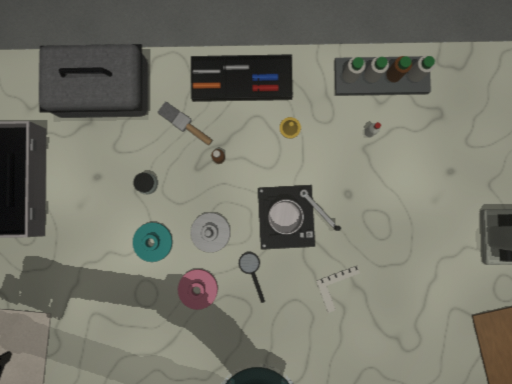

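Run:
```python
from h import *
t=load("top0")["frame"];s=load("scene0")["frame"]
cv2.imwrite("pics/c1.png",np.hstack([cv2.resize(t[165:265,250:350],(400,400),interpolation=2),cv2.resize(t[185:285,170:270],(400,400),interpolation=2)]))
cv2.imwrite("pics/c2.png",cv2.resize(s[140:250,160:400],(800,367),interpolation=2))
```

```text
(no output)
```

View pics/c1.png

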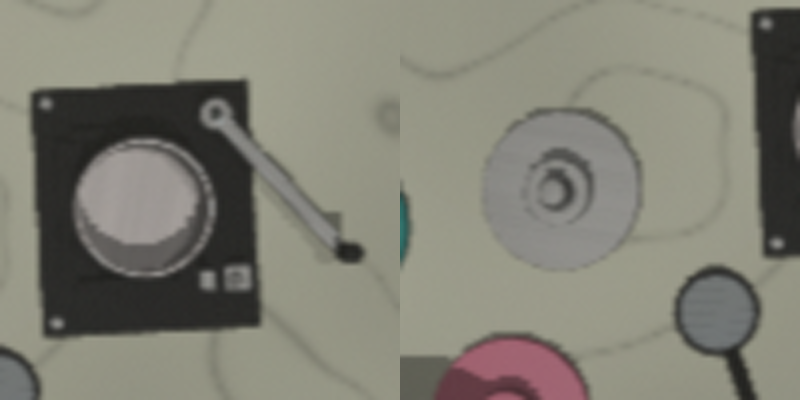

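View pics/c2.png

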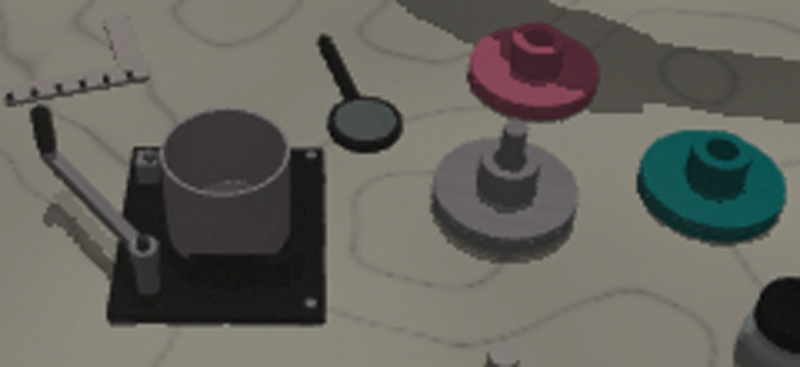

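Run:
```python
from h import *
T=load("top0");S=load("scene0")
def blob(im,x0,x1,y0,y1,f):
    c=im["frame"][y0:y1,x0:x1].astype(int); m=f(c).astype(np.uint8)
    cs,_=cv2.findContours(m,cv2.RETR_EXTERNAL,cv2.CHAIN_APPROX_NONE); k=max(cs,key=cv2.contourArea)
    h=cv2.convexHull(k)
    return cv2.fitEllipse(k+np.array([x0,y0])),cv2.minAreaRect(k+np.array([x0,y0])),cv2.contourArea(k),(k+np.array([x0,y0]))
sat=lambda c:c.max(2)-c.min(2)
for p in [(200,232),(210,232),(286,216),(240,205),(190,210),(320,210),(304,193)]:print(p,T["frame"][p[1],p[0]])
# blue vs green-ish: lid neutral b≈r
e,r,a,k=blob(T,182,240,205,258,lambda c:(c[...,0]-c[...,1]>-12)&(c.sum(2)>120)); print("lid",e,a); print(onz(T,*e[0],.02))
for w in np.array([e[0][0]-e[1][0]/2,e[0][1]]),np.array([e[0][0]+e[1][0]/2,e[0][1]]):print(onz(T,*w,.02))
# fixture plate
e,r,a,k=blob(T,250,320,178,258,lambda c:c.sum(2)<170); 
print("plate",r,[onz(T,*p,.01).round(4) for p in cv2.boxPoints(r)], onz(T,*r[0],.01))
# tin
e,r,a,k=blob(T,262,312,192,242,lambda c:c.sum(2)>200);print("tin",e,a,onz(T,*e[0],.085))
print("hinge",onz(T,304,193,.052),"post",onz(T,337.3,228,.088))
P,err=tri(T,(337.3,228),S,(160+40/3.333,140+108/3.333));print("tri posttop",P,err)
P,err=tri(T,(304,193),S,(160+144/3.333,140+242/3.333));print("tri hinge",P,err)
P,err=tri(T,(170+154/4,185+193/4),S,(160+516/3.333,140+125/3.333));print("tri knobtop",P,err)
```

```text
(200, 232) [124 127 127]
(210, 232) [111 114 115]
(286, 216) [149 153 158]
(240, 205) [127 142 142]
(190, 210) [132 148 149]
(320, 210) [129 133 134]
(304, 193) [68 72 70]
lid ((210.0656280517578, 231.73912048339844), (39.14286804199219, 40.3243293762207), 16.01185417175293) 1237.5
[0.4738827 0.1204544 0.02     ]
[0.474654   0.17367917 0.02      ]
[0.47311174 0.06725349 0.02      ]
plate ((285.98480224609375, 216.71133422851562), (60.495216369628906, 53.399776458740234), 86.98721313476562) [array([ 0.592 , -0.0108,  0.01  ]), array([ 0.5976, -0.1576,  0.01  ]), array([ 0.432 , -0.1628,  0.01  ]), array([ 0.4265, -0.0171,  0.01  ])] [ 0.51172313 -0.08708399  0.01      ]
tin ((285.60906982421875, 216.43141174316406), (34.52556610107422, 35.087562561035156), 94.51451110839844) 950.0 [ 0.51187228 -0.08192462  0.085     ]
hinge [ 0.5736755  -0.13377194  0.052     ] post [ 0.48018927 -0.21408379  0.088     ]
tri posttop [ 0.48042383 -0.21475587  0.09028717] 0.0021035808461164146
tri hinge [ 0.57340024 -0.13292248  0.05567005] 0.0010036704988787705
tri knobtop [0.47148974 0.11941684 0.08102109] 0.0025494711116700827
```

Emit:
jog_arm --motion '[5, 0, 0, 0, -7.25, 5, 0, 0, 0, -7.25, 5, 0, 0, 0, -7.25, 5, -1, -1.5, 0, 0, 5, -2.2, -3, 0, 0, 5, -2.2, -3, 0, 0, 5, -2.2, -3, 0, 0, 5, -2.2, -3, 0, 0, 5, -2.2, -3, 0, 0, 5, -2.2, -3, 0, 0, 5, -2.2, -3, 0, 0, 5, -2.2, -3, 0, 0, 5, -2.2, -3, 0, 0, 5, -2.2, -3, 0, 0, 5, -2.2, -3, 0, 0, 5, -1.2, -3, 0, 0, 5, 0, -3, 0, 0, 5, 0, -3, 0, 0]' --squeeze 15

```text
clock: 1.9
tool_pos: [0.4992, 0.1816, 0.2143]
tool_rot: [-0.0, -0.013, 1.0, -0.0]
wrist_force: [0.0, -0.2, -0.3]
grip_width: 0.548
```

Emit:
jog_arm --motion '[5, 0.2, -3, 0, 0, 5, 0.2, -3, 0, 0, 5, 0.2, -3, 0, 0, 5, 0.2, -3, 0, 0, 5, 0.2, -3, 0, 0, 5, 0.2, -3, 0, 0, 5, 0.2, -3, 0, 0, 5, 0.3, -3, 0.5, 0, 5, 0.3, -3, 1, 0, 5, 0.2, -3, 1, 0, 5, 0.2, -3, 1, 0, 5, 0.2, -3, 1, 0, 5, 0.2, -2.5, 0.5, 0, 5, 0.1, -1, 0, 0, 5, 0, 0, 0, 0]'

```text
clock: 3.4
tool_pos: [0.4818, -0.2128, 0.1647]
tool_rot: [-0.0, -0.013, 1.0, -0.0]
wrist_force: [-0.7, 1.3, -0.6]
grip_width: 0.542
```

Run:
```python
from h import *
im=grab("wrist","w1");s=read_state();print(s["tool_pos"],s["tool_rot"],im["origin"],proj(im,[.480,-.214,.088]))
```

```text
[ 0.48232393 -0.21114106  0.16475232] [ 2.33578906e-05 -1.45537294e-02  9.99894063e-01  2.24211089e-04] [ 0.41551021 -0.21508534  0.33523411] [255.66468655 199.48598673]
```

View pics/w1.png

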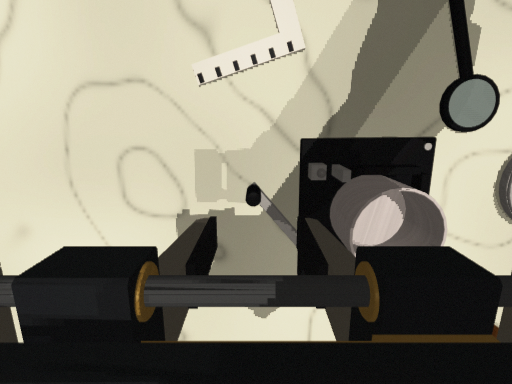

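Run:
```python
from h import *
im=load("w1");c=im["frame"][170:230,230:320];cv2.imwrite("pics/c3.png",cv2.resize(c,(810,540),interpolation=2))
print(onz(im,253,189,.088),im["mtx"],rot(im["orientation"]).round(3)); 
T=load("top0");
for p in [(336,227),(337.3,228)]:print(onz(T,*p,.088))
```

```text
[ 0.47057718 -0.21657551  0.088     ] [[289.22286363   0.         256.40826726]
 [  0.         289.22286363 193.70276107]
 [  0.           0.           1.        ]] [[-0.026  0.972  0.233]
 [ 1.     0.025  0.006]
 [ 0.     0.233 -0.972]]
[ 0.48280237 -0.21080659  0.088     ]
[ 0.48018927 -0.21408379  0.088     ]
```

View pics/c3.png

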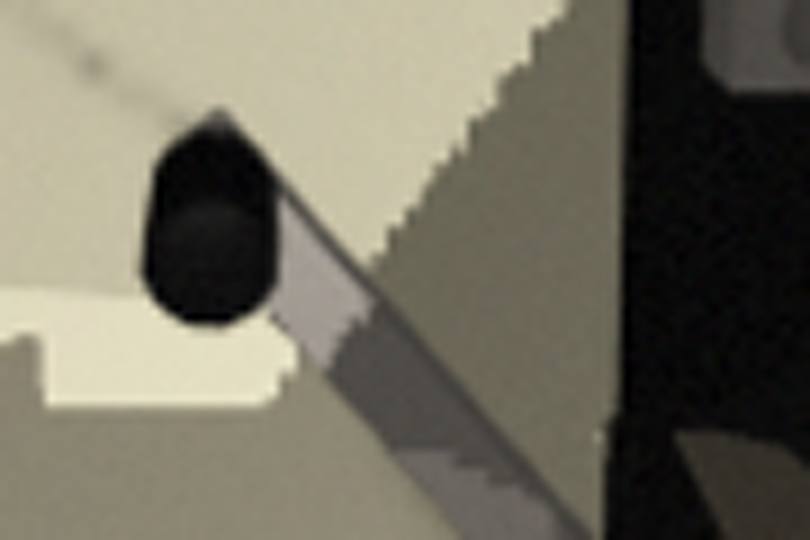

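Emit:
jog_arm --motion '[5, 0.1, -0.2, 0.5, 0, 5, 0.1, -0.2, 1, 0, 5, 0, -0.1, 1.6, 0, 5, 0, 0, 2, 0, 5, 0, 0, 2, 0, 5, 0, 0, 1.8, 0, 5, 0, 0, 1, 0, 5, 0, 0, 0.5, 0, 5, 0, 0, 0, 0, 0, 0, 0, 0, 0, 0, 0, 0, 0, 0, 0, 0, 0, 0, 0, 0, 0, 0, 0, 0, 0, 0, 0, 0]' --squeeze 15

```text
$.motion: bad value
```

Run:
```python
from h import *
im=grab("wrist","w2");s=read_state();print(s["tool_pos"],s["tool_rot"],s["grip_width"]*92,s["wrist_force"])
h=np.array([.5735,-.1333]);p=s["tool_pos"][:2]
d=p-h;print(np.linalg.norm(d))
yaw=.033
a0=np.arctan2(d[1],d[0])%(2*np.pi)-(np.pi+yaw);print("angle",a0)
Rm=rot(s["tool_rot"])
r=.125
prev=p
for a in np.linspace(a0,-.03,13)[1:]:
    q=h+r*np.array([np.cos(np.pi+yaw+a),np.sin(np.pi+yaw+a)]); dd=np.r_[q-prev,0]; print(a.round(3),q.round(4),(Rm.T@dd*100).round(2)); prev=q
```

```text
[ 0.48278244 -0.21016196  0.16484549] [ 2.10790565e-04 -1.55882349e-02  9.99878403e-01  3.77182337e-04] 50.29419939440396 [-0.43804314 -0.08697615  0.09268548]
0.11890095364321009
angle 0.669905075992665
0.612 [ 0.4736 -0.2084] [ 0.91  0.2  -0.  ]
0.553 [ 0.4694 -0.2025] [0.4  0.61 0.  ]
0.495 [ 0.4655 -0.1963] [0.37 0.63 0.  ]
0.437 [ 0.462  -0.1899] [0.33 0.65 0.  ]
0.378 [ 0.4589 -0.1833] [0.29 0.67 0.  ]
0.32 [ 0.4562 -0.1765] [0.25 0.68 0.  ]
0.262 [ 0.4539 -0.1696] [0.21 0.7  0.  ]
0.203 [ 0.452  -0.1626] [0.17 0.71 0.  ]
0.145 [ 0.4505 -0.1554] [0.13 0.72 0.  ]
0.087 [ 0.4494 -0.1482] [0.09 0.72 0.  ]
0.028 [ 0.4487 -0.141 ] [0.04 0.73 0.  ]
-0.03 [ 0.4485 -0.1337] [0.   0.73 0.  ]
```

View pics/w2.png

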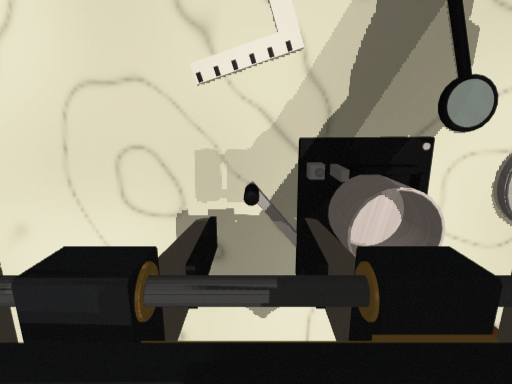

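Emit:
jog_arm --motion '[5, 0.1, -0.2, 0.5, 0, 5, 0.1, -0.2, 1, 0, 5, 0, -0.2, 1.6, 0, 5, 0, 0, 2, 0, 5, 0, 0, 2, 0, 5, 0, 0, 1.8, 0, 5, 0, 0, 1, 0, 5, 0, 0, 0.5, 0, 5, 0, 0, 0, 0, 0, 0, 0, 0, 0, 0, 0, 0, 0, 0, 0, 0, 0, 0, 0, 0, 0, 0, 0, 0]' --squeeze 15

```text
clock: 4.8
tool_pos: [0.4813, -0.2172, 0.0611]
tool_rot: [0.0, -0.016, 1.0, -0.0]
wrist_force: [0.6, -0.3, 0.4]
grip_width: 0.216
```

Run:
```python
from h import *
im=grab("wrist","w3");s=read_state();print(s["tool_pos"],s["tool_rot"],s["grip_width"]*92,s["wrist_force"])
h=np.array([.5735,-.1333]);p=s["tool_pos"][:2]
d=p-h;print(np.linalg.norm(d))
```

```text
[ 0.48123765 -0.21717012  0.06096904] [ 3.73134177e-04 -1.58821340e-02  9.99873798e-01 -8.44360438e-05] 16.222674843795012 [ 0.20071273 -0.51808146  0.0481292 ]
0.12468575878763775
```

View pics/w3.png

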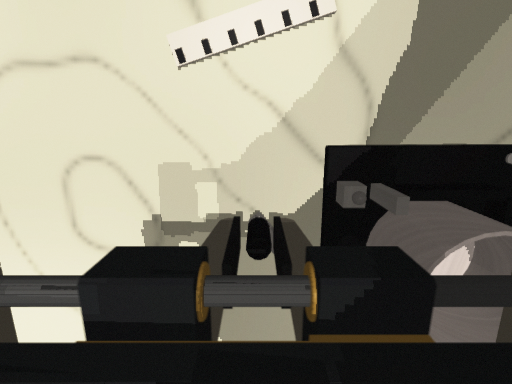

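Emit:
jog_arm --motion '[0, 0, 0, 0, 0, 0, 0, 0, 0, 0, 0, 0.3, 0.3, 0, 0, 0, 0.4, 0.6, 0, 0, 0, 0.4, 0.6, 0, 0, 0, 0.4, 0.65, 0, 0, 0, 0.35, 0.65, 0, 0, 0, 0.3, 0.65, 0, 0, 0, 0.25, 0.7, 0, 0, 0, 0.2, 0.7, 0, 0, 0, 0.15, 0.7, 0, 0, 0, 0.15, 0.7, 0, 0]'

```text
clock: 6.05
tool_pos: [0.4497, -0.1548, 0.0605]
tool_rot: [-0.0, -0.016, 1.0, 0.0]
wrist_force: [-2.0, -2.2, 3.1]
grip_width: 0.147
```

```bash
cat > arc.py <<'E'
from h import *
s=read_state();print(s["tool_pos"],s["grip_width"]*92,s["wrist_force"])
h=np.array([.5735,-.1333]);p=s["tool_pos"][:2]
d=p-h;print(np.linalg.norm(d),"angle",np.arctan2(d[1],d[0])%(2*np.pi)-(np.pi+.033))
E
python3 arc.py
```

```text
[ 0.44969635 -0.15478856  0.06048909] 13.565691466708428 [-2.02073269 -2.15095915  3.06804516]
0.1256546961751973 angle 0.13885751339951025
```

Emit:
jog_arm --motion '[0, 0.1, 0.5, 0, 0, 0, 0.05, 0.5, 0, 0, 0, 0, 0.5, 0, 0, 0, 0, 0.4, 0, 0, 0, 0, 0, 0, 0]'

```text
clock: 6.55
tool_pos: [0.4478, -0.1373, 0.0604]
tool_rot: [0.0, -0.016, 1.0, -0.001]
wrist_force: [-2.5, -5.9, 1.5]
grip_width: 0.144
```

```bash
python3 arc.py
python3 - <<'E'
from h import *
grab("wrist","w4")
E
```

```text
[ 0.44777478 -0.13731888  0.06041755] 13.255476190446693 [-2.54106727 -5.8745296   1.476169  ]
0.12578943406445722 angle -0.0010453055594381588
```

View pics/w4.png

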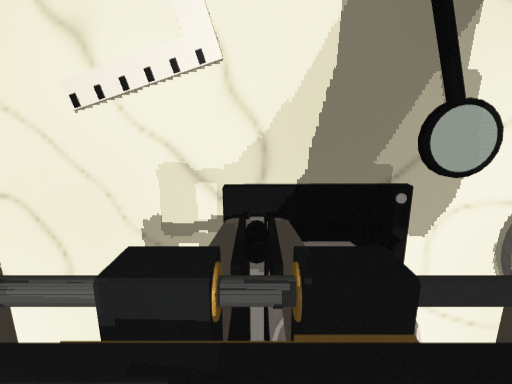

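Emit:
jog_arm --motion '[0, 0, 0.3, 0, 0, 0, 0, 0.2, 0, 0, 0, 0, 0, 0, 0, 0, 0, 0, 0, 0]'

```text
clock: 7.0
tool_pos: [0.4478, -0.1369, 0.0605]
tool_rot: [0.001, -0.014, 1.0, -0.003]
wrist_force: [-1.5, -16.4, -2.4]
grip_width: 0.146
```

```bash
python3 arc.py
```

```text
[ 0.44777815 -0.13690609  0.0605053 ] 13.45377664117409 [ -1.51990437 -16.40708817  -2.3980417 ]
0.12577355762292663 angle -0.004324785848613288
```

Emit:
jog_arm --motion '[0, 0, -0.3, 0, 0, 3, 0, -0.1, 0, 0, 3, 0, 0, 0, 0, 3, 0, 0, 0, 0, 3, 0, 0, -0.5, 0, 3, 0, 0, -1, 0, 3, 0, 0, -2, 0, 3, 0, 0, -2.5, 0, 3, 0, 0, -3, 0, 3, 0, 0, -3, 0, 3, 0, 0, -2, 0, 3, 0, 0, -1, 0, 3, 0, 0, 0, 0]'

```text
clock: 8.3
tool_pos: [0.4487, -0.1356, 0.2121]
tool_rot: [0.002, -0.016, 1.0, -0.0]
wrist_force: [0.3, 0.9, -0.6]
grip_width: 0.327
```

Run:
```python
from h import *
s=read_state();print(s["tool_pos"],s["tool_rot"],s["grip_width"]*92,s["wrist_force"])
grab("wrist","w5");t=grab("top","top1")
f=t["frame"]
cv2.imwrite("pics/c5.png",np.hstack([cv2.resize(load("w5")["frame"],(512,384)),cv2.resize(f[165:265,250:320],(269,384),interpolation=2)]))
```

```text
[ 0.44869391 -0.13559983  0.21209884] [ 1.64955304e-03 -1.60106064e-02  9.99870460e-01 -6.01319425e-05] 30.098853179218434 [ 0.30113163  0.91696143 -0.56441664]
```

View pics/c5.png

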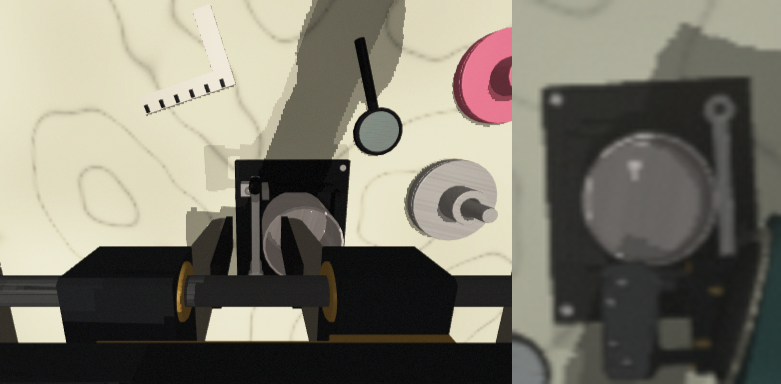

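Emit:
jog_arm --motion '[5, -0.1, 1.2, 0, 0, 5, -0.3, 2.5, 0, 0, 5, -0.4, 3, 0, 0, 5, -0.4, 3, 0, 0, 5, -0.4, 3, 0, 0, 5, -0.4, 3, 0, 0, 5, -0.4, 3, 0.5, 0, 5, -0.4, 3, 1, 0, 5, -0.3, 2.5, 1.5, 0, 5, -0.1, 1.2, 1.5, 0, 5, 0, 0, 0.5, 0, 5, 0, 0, 0, 0]'

```text
clock: 9.6
tool_pos: [0.4706, 0.119, 0.1592]
tool_rot: [-0.002, -0.016, 1.0, -0.001]
wrist_force: [0.8, -0.3, 0.1]
grip_width: 0.544
```

Run:
```python
from h import *
s=read_state();print(s["tool_pos"],s["tool_rot"],s["grip_width"]*92,s["wrist_force"])
im=grab("wrist","w6");print(proj(im,[.472,.1195,.08]));t=grab("top","top2")
f=t["frame"]
cv2.imwrite("pics/c6.png",np.hstack([im["frame"],cv2.resize(f[165:265,250:320],(269,384),interpolation=2)]))
```

```text
[0.4705746  0.11896434 0.15920229] [-1.62558011e-03 -1.61268584e-02  9.99868383e-01 -7.06542411e-04] 50.009886060378506 [ 0.8367354  -0.25623322  0.14749383]
[257.68089544 202.55620222]
```

View pics/c6.png

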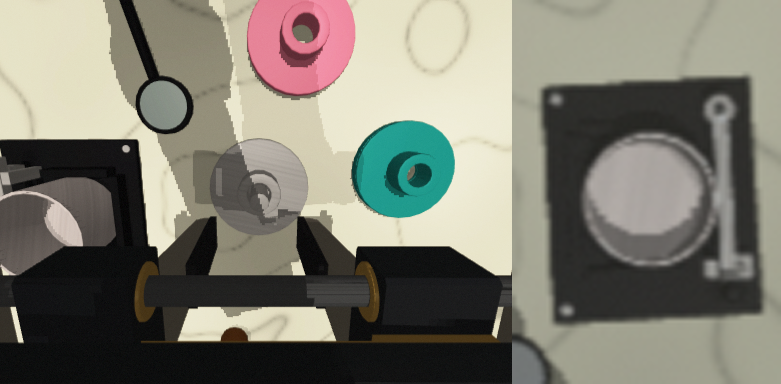

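Run:
```python
from h import *
im=load("w6");c=im["frame"][130:240,200:320];cv2.imwrite("pics/c7.png",cv2.resize(c,(640,587),interpolation=2))
T=load("top2")
c=T["frame"][192:240,262:306];cv2.imwrite("pics/c8.png",cv2.resize(c,(528,576),interpolation=2))
```

```text
(no output)
```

View pics/c7.png

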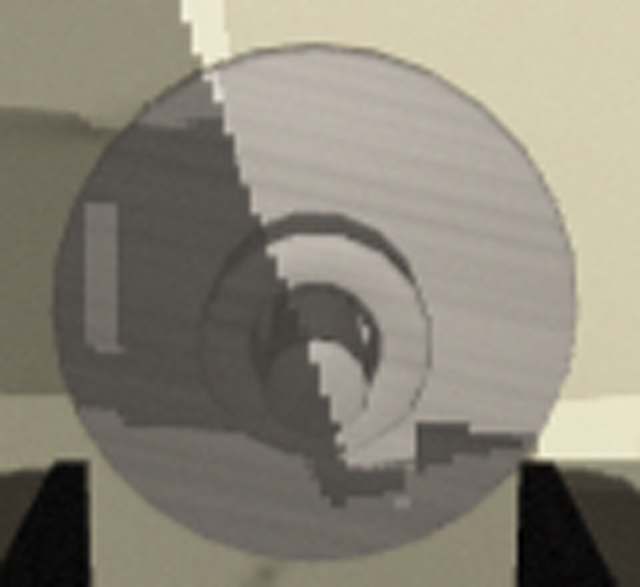

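View pics/c8.png

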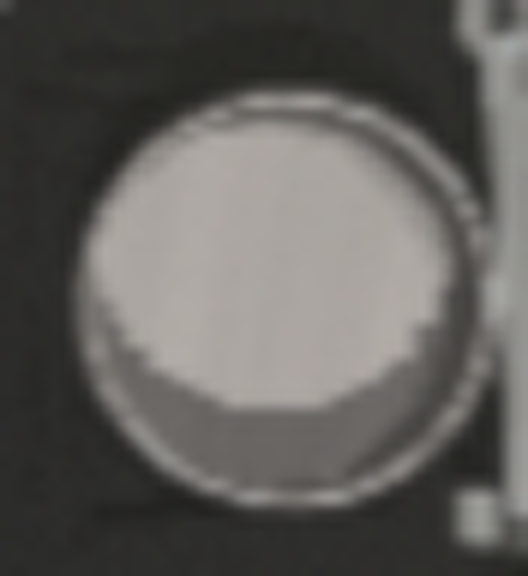

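Run:
```python
from h import *
w=load("w6");T=load("top2")
print("knob w",onz(w,200+318/5.333-.5,130+393/5.333-.5,.08),"disc w",onz(w,200+315/5.333-.5,130+302/5.333-.5,.021))
k=onz(T,262+282.5/12-.5,192+298.5/12-.5,.085);print("tin",k)
for a,b in ((73,298.5),(492,298.5),(282.5,90),(282.5,507)):print(onz(T,262+a/12-.5,192+b/12-.5,.085))
t0=load("top0");print("lid top",onz(t0,170+161/4-.5,185+188/4-.5,.022),onz(t0,170+155/4-.5,185+192/4-.5,.08))
```

```text
knob w [0.47254703 0.12081466 0.08      ] disc w [0.46928555 0.1205762  0.021     ]
tin [ 0.51203929 -0.08046228  0.085     ]
[ 0.51270056 -0.03537752  0.085     ]
[ 0.51137829 -0.125529    0.085     ]
[ 0.55695603 -0.08127337  0.085     ]
[ 0.46731332 -0.07965465  0.085     ]
lid top [0.47458507 0.12109572 0.022     ] [0.47327762 0.11888374 0.08      ]
```

Emit:
jog_arm --motion '[5, -0.1, 0.1, 0.5, 0, 5, -0.1, 0, 1, 0, 5, 0, 0, 2, 0, 5, 0, 0, 2, 0, 5, 0, 0, 2, 0, 5, 0, 0, 1.5, 0, 5, 0, 0, 0.8, 0, 5, 0, 0, 0.4, 0, 5, 0, 0, 0, 0, 5, 0, 0, 0, 0]'

```text
clock: 10.7
tool_pos: [0.4743, 0.1204, 0.0591]
tool_rot: [0.001, -0.016, 1.0, 0.0]
wrist_force: [-0.6, 1.0, -0.2]
grip_width: 0.542
```

Run:
```python
from h import *
s=read_state();print(s["tool_pos"],s["tool_rot"],s["grip_width"]*92,s["wrist_force"])
im=grab("wrist","w7");cv2.imwrite("pics/c9.png",cv2.resize(im["frame"][150:330,150:360],(700,600),interpolation=2))
```

```text
[0.47428304 0.12041095 0.05910859] [ 5.33389214e-04 -1.58101006e-02  9.99874856e-01  1.70269657e-04] 49.842175222785826 [-0.56067302  0.9508144  -0.20926073]
```

View pics/c9.png

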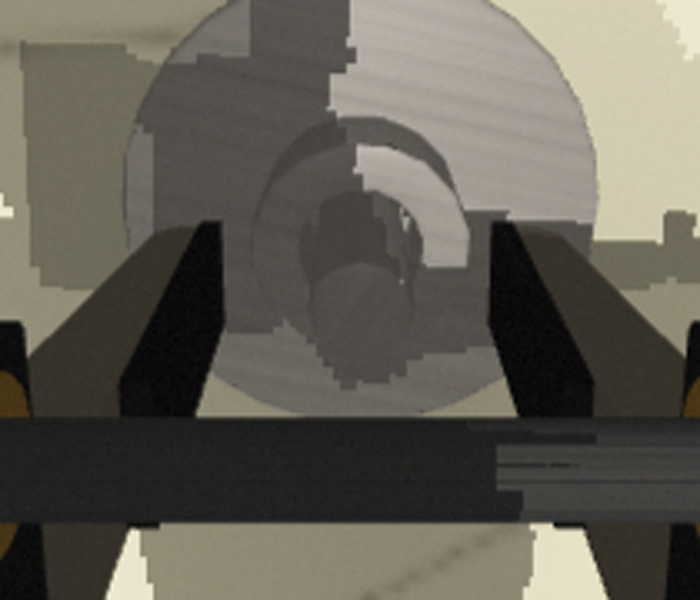

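Emit:
jog_arm --motion '[5, 0.1, 0, 0.3, 0, 0, 0, 0, 0, 0, 0, 0, 0, 0, 0, 0, 0, 0, 0, 0, 0, 0, 0, 0, 0, 0, 0, 0, 0, 0]' --squeeze 50

```text
clock: 11.35
tool_pos: [0.4728, 0.1206, 0.0556]
tool_rot: [0.0, -0.016, 1.0, 0.0]
wrist_force: [0.1, 0.9, 0.7]
grip_width: 0.183
```

Run:
```python
from h import *
s=read_state();print(s["tool_pos"],s["tool_rot"],s["grip_width"]*92,s["wrist_force"])
im=grab("wrist","w8");cv2.imwrite("pics/c10.png",cv2.resize(im["frame"][150:330,150:360],(700,600),interpolation=2))
```

```text
[0.47277275 0.12059526 0.05557788] [ 6.39976516e-05 -1.59904213e-02  9.99872131e-01  1.57491902e-04] 16.816948626646152 [0.0800425  0.90020438 0.68907968]
```

View pics/c10.png

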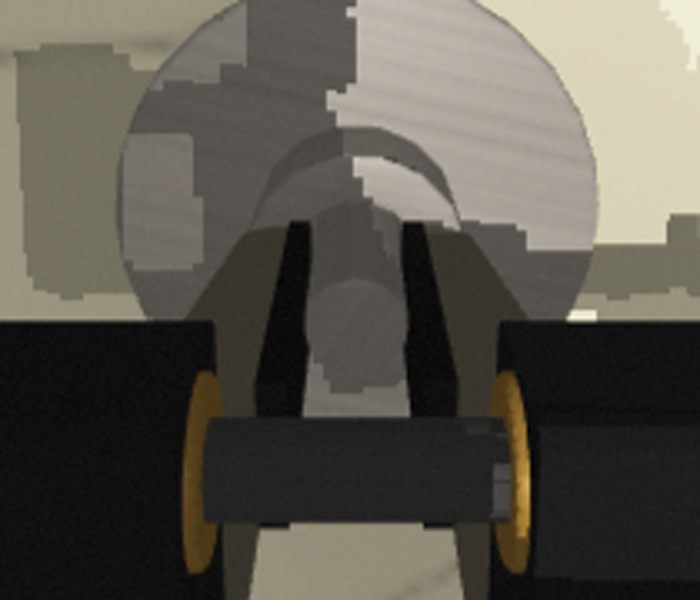

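Emit:
jog_arm --motion '[0, 0, 0, -0.3, 0, 0, 0, 0, -0.6, 0, 0, 0, 0, -1, 0, 0, 0, 0, -1, 0, 0, 0, 0, 0, 0]'

```text
clock: 11.9
tool_pos: [0.474, 0.1206, 0.0864]
tool_rot: [0.002, -0.016, 1.0, 0.001]
wrist_force: [1.0, -0.5, -4.4]
grip_width: 0.183
```

Run:
```python
from h import *
im=load("w8");print(onz(im,150+357/3.333-.5,150+330/3.333-.5,.08))
s=read_state();print(s["tool_pos"],s["tool_rot"],s["grip_width"]*92,s["wrist_force"],s["wrist_torque"])
im=grab("wrist","w9");cv2.imwrite("pics/c11.png",cv2.resize(im["frame"][150:330,150:360],(700,600),interpolation=2))
```

```text
[0.47220835 0.1201091  0.08      ]
[0.47401766 0.12064758 0.08636864] [ 1.63312453e-03 -1.58441153e-02  9.99872995e-01  5.40086361e-04] 16.79512117177946 [ 1.03363426 -0.45074552 -4.38885551] [ 0.06438916  0.00383766 -0.00475001]
```

View pics/c11.png

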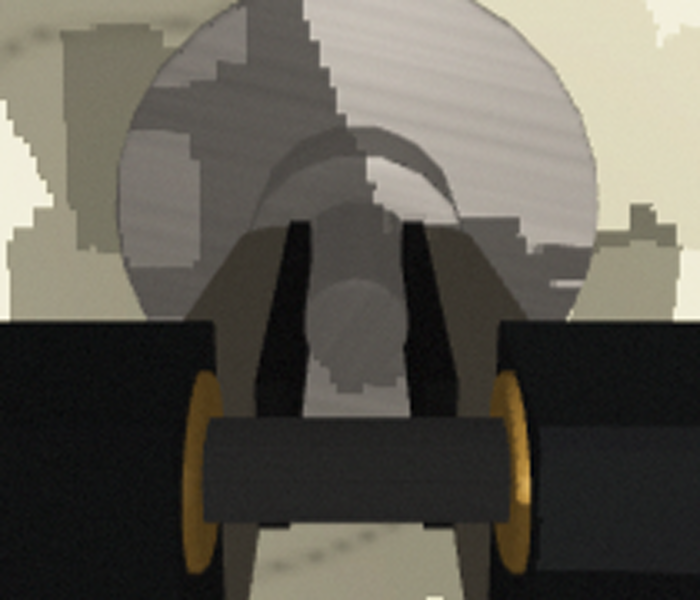

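Run:
```python
from h import *
im=grab("scene","s2");cv2.imwrite("pics/c12.png",cv2.resize(im["frame"][165:245,185:265],(600,600),interpolation=2))
```

```text
(no output)
```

View pics/c12.png

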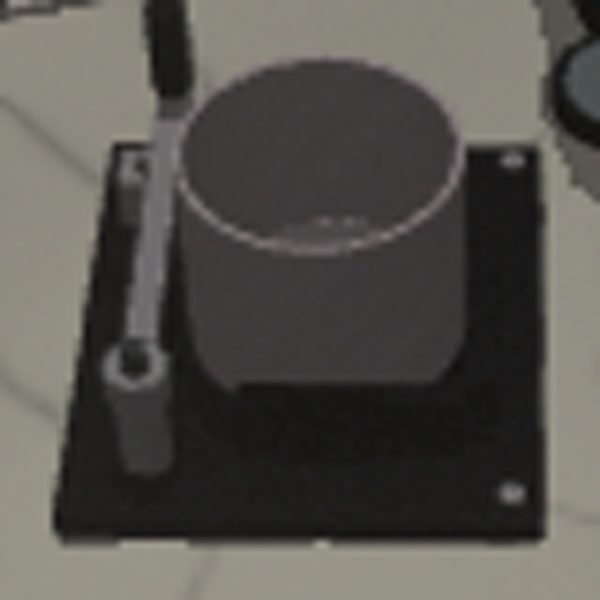

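Run:
```python
from h import *
im=load("s2");P=[onz(im,185+a/7.5-.5,165+b/7.5-.5,.085) for a,b in((178,150),(467,150),(323,57),(319,254))]
print(np.round(P,4))
s=read_state();Rm=rot(s["tool_rot"]);print(s["tool_pos"],(Rm.T@(np.array([.512,-.0805,.19])-s["tool_pos"])*100).round(2))
```

```text
[[ 0.5124 -0.1266  0.085 ]
 [ 0.5081 -0.0384  0.085 ]
 [ 0.4668 -0.0862  0.085 ]
 [ 0.5553 -0.0795  0.085 ]]
[0.47304269 0.12040266 0.08512531] [ -3.27 -20.2  -10.49]
```

Run:
```python
from h import *
im=load("w1");c=im["frame"][150:270,310:460]
cv2.imwrite("pics/c13.png",cv2.resize(c,(750,600),interpolation=2))
```

```text
(no output)
```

View pics/c13.png

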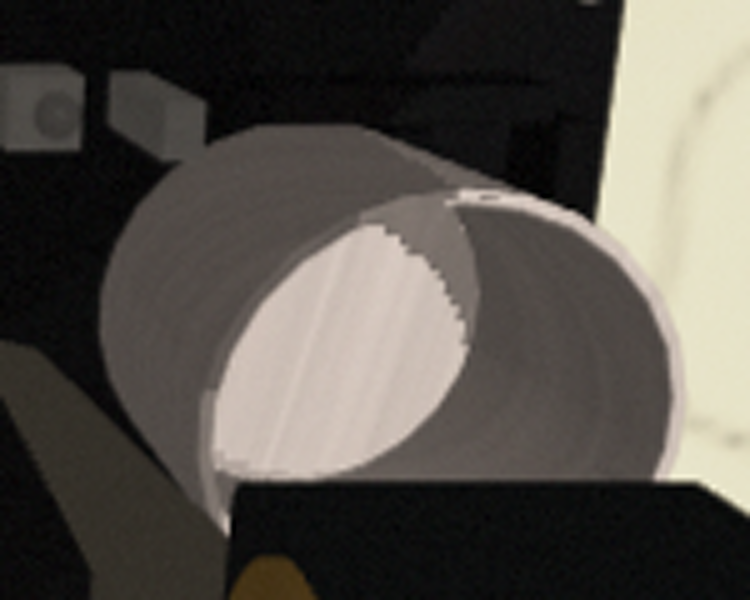

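Run:
```python
from h import *
from scipy.optimize import least_squares
im=load("w1");P=np.array([onz(im,310+a/5-.5,150+b/5-.5,.085)[:2] for a,b in((199,430),(206,395),(450,189),(540,203),(620,262),(670,330),(687,390),(677,470))])
r=least_squares(lambda p:np.hypot(*(P-p[:2]).T)-.045,[.51,-.08]);print(r.x,r.fun.round(4))
r=least_squares(lambda p:np.hypot(*(P-p[:2]).T)-p[2],[.51,-.08,.045]);print(r.x,r.fun.round(4))
```

```text
[ 0.51233897 -0.08235688] [-0.0005 -0.0007  0.0013  0.0004 -0.0015 -0.0008  0.0001  0.0004]
[ 0.51194863 -0.08232909  0.04467092] [-0.0002 -0.0003  0.0012  0.0004 -0.0015 -0.0007  0.0003  0.0008]
```

Emit:
jog_arm --motion '[0, 0, 0, -1, 0, 0, 0, 0, -2, 0, 0, 0, 0, -2, 0, 0, 0, -0.5, -2, 0, 0, -0.3, -1, -2, 0, 0, -0.4, -2, -1, 0, 0, -0.4, -2.5, -0.5, 0, 0, -0.4, -2.5, 0, 0, 0, -0.4, -2.5, 0, 0, 0, -0.4, -2.5, 0, 0, 0, -0.4, -2.5, 0, 0, 0, -0.4, -2, 0, 0, 0, -0.2, -1.5, 0, 0, 0, 0, -0.8, 0, 0, 0, 0, 0, 0, 0, 0, 0, 0, 0, 0, 0, 0, 0, 0, 0]'

```text
clock: 13.7
tool_pos: [0.5121, -0.0804, 0.1896]
tool_rot: [-0.0, -0.017, 1.0, 0.0]
wrist_force: [0.4, 0.9, -4.4]
grip_width: 0.179
```

Run:
```python
from h import *
s=read_state();Rm=rot(s["tool_rot"]);print(s["tool_pos"],s["tool_rot"],s["grip_width"]*92,s["wrist_force"],(Rm.T@(np.array([.5122,-.082,.145])-s["tool_pos"])*100).round(2))
im=grab("scene","s3");w=grab("wrist","w10")
cv2.imwrite("pics/c14.png",np.hstack([cv2.resize(im["frame"][125:245,165:285],(400,400),interpolation=2),cv2.resize(w["frame"][140:340,150:350],(400,400),interpolation=2)]))
```

```text
[ 0.51206299 -0.08035159  0.18957285] [-1.25307777e-04 -1.66343211e-02  9.99861584e-01  3.09037333e-04] 16.43004869933465 [ 0.41304451  0.92025536 -4.35959939] [-0.01 -0.17  4.46]
```

View pics/c14.png

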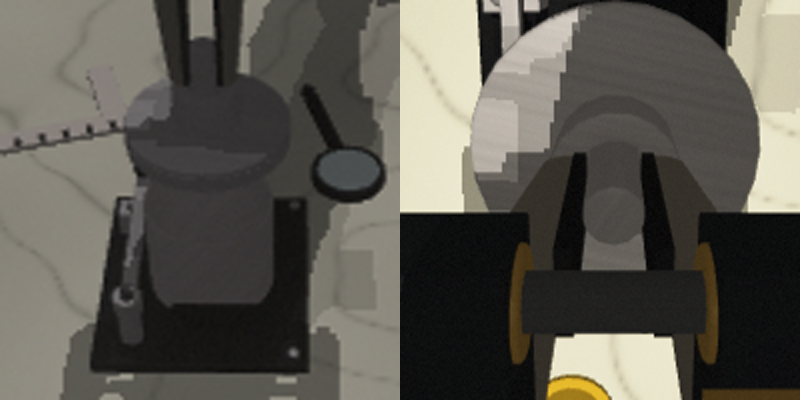

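Emit:
jog_arm --motion '[0, 0, -0.1, 0.5, 0, 0, 0, -0.1, 1, 0, 0, 0, 0, 1, 0, 0, 0, 0, 0.8, 0, 0, 0, 0, 0.5, 0, 0, 0, 0, 0.3, 0, 0, 0, 0, 0, 0, 0, 0, 0, 0, 0]'

```text
clock: 14.6
tool_pos: [0.5125, -0.0836, 0.1488]
tool_rot: [0.0, -0.016, 1.0, -0.0]
wrist_force: [0.3, -0.6, -4.1]
grip_width: 0.183
```

```bash
cat > st.py <<'E'
from h import *
s=read_state();Rm=rot(s["tool_rot"]);print(s["clock"],s["tool_pos"],s["tool_rot"],s["grip_width"]*92,s["wrist_force"],s["wrist_torque"],(Rm.T@(np.array([.5122,-.082,.1286])-s["tool_pos"])*100).round(2))
E
python3 st.py
```

```text
14.6 [ 0.51252217 -0.08361381  0.14878856] [ 2.53285916e-04 -1.58447856e-02  9.99874431e-01 -1.97208646e-05] 16.836547877671368 [ 0.3098779  -0.60439162 -4.07052779] [0.00936263 0.00145292 0.01886617] [0.03 0.16 2.02]
```

Emit:
jog_arm --motion '[0, 0, 0, 0.4, 0, 0, 0, 0, 0.3, 0, 0, 0, 0, 0.2, 0, 0, 0, 0, 0, 0]'

```text
clock: 15.0
tool_pos: [0.512, -0.0835, 0.1392]
tool_rot: [-0.0, -0.016, 1.0, 0.0]
wrist_force: [-0.2, 0.4, -4.0]
grip_width: 0.184
```

```bash
python3 st.py
```

```text
15.0 [ 0.5120347  -0.08350953  0.13924419] [-2.97518399e-04 -1.58828393e-02  9.99873815e-01  2.81025693e-05] 16.890508078021 [-0.15136638  0.38603893 -4.0124722 ] [0.04588341 0.04542233 0.0366915 ] [-0.02  0.15  1.06]
```

Emit:
jog_arm --motion '[0, 0, 0.1, 0.2, 0, 0, 0, 0, 0.2, 0, 0, 0, 0, 0, 0]'

```text
clock: 15.3
tool_pos: [0.512, -0.0825, 0.1353]
tool_rot: [-0.0, -0.016, 1.0, 0.0]
wrist_force: [0.1, -0.4, -3.6]
grip_width: 0.181
```

```bash
python3 st.py
```

```text
15.3 [ 0.51203761 -0.08246245  0.13531509] [-2.38929708e-04 -1.58996019e-02  9.99873564e-01  3.23029994e-05] 16.685855453308367 [ 0.14632811 -0.37234718 -3.6186606 ] [ 0.04574483 -0.00675074  0.04362115] [-0.02  0.05  0.67]
```

Plug is inside the mouth with no contact force. Continuing down.

Emit:
jog_arm --motion '[0, 0, 0, 0.2, 0, 0, 0, 0, 0.2, 0, 0, 0, 0, 0.2, 0, 0, 0, 0, 0, 0]'

```text
clock: 15.7
tool_pos: [0.512, -0.0825, 0.1292]
tool_rot: [-0.0, -0.016, 1.0, 0.0]
wrist_force: [0.2, 0.2, -4.1]
grip_width: 0.184
```

```bash
python3 st.py
python3 - <<'E'
from h import *
im=grab("scene","s4")
cv2.imwrite("pics/c15.png",cv2.resize(im["frame"][140:240,170:290],(720,600),interpolation=2))
E
```

```text
15.7 [ 0.51199521 -0.08253959  0.12924528] [-3.15073419e-04 -1.58574921e-02  9.99874212e-01  1.83081486e-05] 16.923178169184105 [ 0.15945116  0.2398372  -4.05533741] [ 0.0406185   0.02491983 -0.00624491] [-0.02  0.05  0.06]
```

View pics/c15.png

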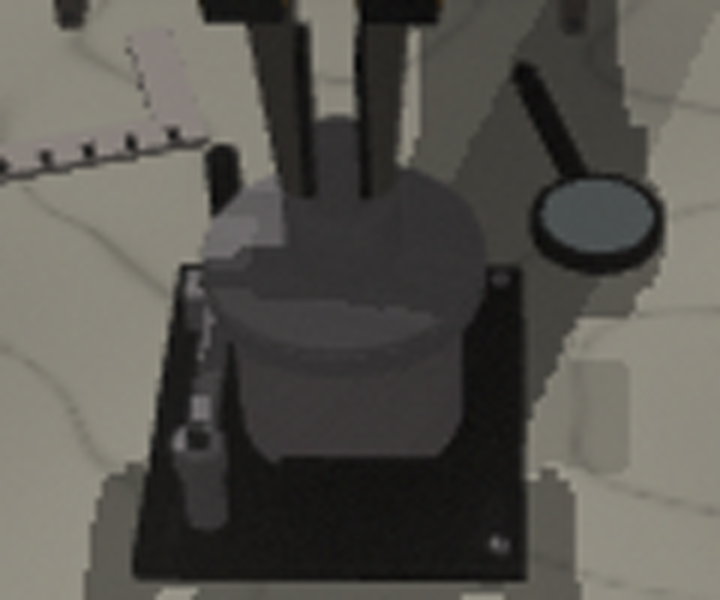

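Emit:
jog_arm --motion '[0, 0, 0, 0.15, 0, 0, 0, 0, 0, 0]'

```text
clock: 15.95
tool_pos: [0.5125, -0.0825, 0.1285]
tool_rot: [0.0, -0.016, 1.0, 0.0]
wrist_force: [-1.6, 1.6, 0.8]
grip_width: 0.181
```

```bash
python3 st.py
```

```text
15.95 [ 0.51247096 -0.08249243  0.12853415] [ 2.52464942e-04 -1.59076033e-02  9.99873431e-01  7.96386061e-05] 16.621826149608466 [-1.56682811  1.59498913  0.79317386] [0.12850201 0.30727981 0.04577405] [ 0.03  0.05 -0.01]
```

Emit:
jog_arm --motion '[0, 0, 0, 0.15, 0, 0, 0, 0, 0, 0, 0, 0, 0, 0, 0]'

```text
clock: 16.25
tool_pos: [0.5126, -0.0825, 0.1285]
tool_rot: [0.001, -0.016, 1.0, 0.0]
wrist_force: [-5.5, 1.0, 12.9]
grip_width: 0.181
```

```bash
python3 st.py
```

```text
16.25 [ 0.51264551 -0.08253771  0.12847529] [ 5.45670520e-04 -1.58832473e-02  9.99873666e-01  2.76636534e-04] 16.620441391252303 [-5.51359675  0.99448334 12.91017351] [0.17411095 1.21283257 0.0216958 ] [ 0.04  0.06 -0.01]
```

Emit:
jog_arm --motion '[0, 0, 0, -0.15, 0, 0, 0, 0, 0, 0, 2.2, 0, 0, 0, 0, 4, 0, 0, 0, 0, 6.5, 0, 0, 0, 0, 6.5, 0, 0, 0, 0, 6.5, 0, 0, 0, 0, 6.5, 0, 0, 0, 0, 6.5, 0, 0, 0, 0]' --squeeze 20

```text
clock: 17.15
tool_pos: [0.5123, -0.0825, 0.1281]
tool_rot: [0.0, -0.016, 1.0, 0.0]
wrist_force: [0.1, 0.0, 0.3]
grip_width: 0.701
```

```bash
python3 st.py
python3 - <<'E'
from h import *
im=grab("scene","s5");w=grab("wrist","w11")
cv2.imwrite("pics/c16.png",np.hstack([cv2.resize(im["frame"][130:240,170:290],(436,400),interpolation=2),cv2.resize(w["frame"][150:330,160:340],(360,400),interpolation=2)]))
E
```

```text
17.15 [ 0.51225375 -0.08254017  0.12807957] [ 2.97538263e-05 -1.58633342e-02  9.99874169e-01  1.18490633e-05] 64.50214941716297 [0.13065025 0.00800397 0.33536288] [-0.02330312  0.00357987 -0.01407953] [ 0.    0.05 -0.05]
```

View pics/c16.png

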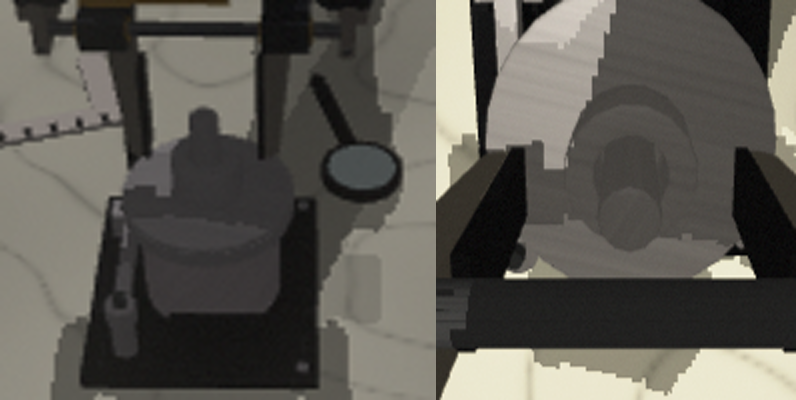

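Emit:
jog_arm --motion '[6.5, 0, 0, 0.5, 0, 6.5, 0, 0, 0.8, 0, 6.5, 0, 0, 0.8, 0, 6.5, 0, 0, 0.4, 0, 6.5, 0, 0, 0.2, 0, 6.5, 0, 0, 0, 0]'

```text
clock: 17.85
tool_pos: [0.512, -0.0826, 0.1006]
tool_rot: [-0.0, -0.016, 1.0, 0.0]
wrist_force: [-0.6, -0.1, 0.1]
grip_width: 0.707
```

```bash
python3 st.py
```

```text
17.85 [ 0.51200852 -0.08257136  0.10064131] [-3.81391153e-04 -1.58438537e-02  9.99874406e-01  3.42066511e-06] 65.02574015190247 [-0.57469601 -0.14396135  0.07380089] [ 0.09436228  0.00061046 -0.02407815] [-0.02  0.06 -2.8 ]
```

Emit:
jog_arm --motion '[5.5, 0, 0, 0, 0, 5, 0, 0, 0, 0, 4.7, 0, 0, 0, 0, 4.5, 0, 0, 0, 0, 4.3, 0, 0, 0, 0, 4.1, 0, 0, 0, 0, 3.5, 0, 0, 0, 0, 3.5, 0, 0, 0, 0, 3.5, 0, 0, 0, 0]' --squeeze 35

```text
clock: 18.75
tool_pos: [0.5123, -0.0825, 0.1012]
tool_rot: [0.0, -0.016, 1.0, 0.0]
wrist_force: [-0.4, 0.1, 2.3]
grip_width: 0.466
```

```bash
python3 st.py
python3 - <<'E'
from h import *
im=grab("scene","s6");w=grab("wrist","w12")
cv2.imwrite("pics/c17.png",np.hstack([cv2.resize(im["frame"][130:240,170:290],(436,400),interpolation=2),cv2.resize(w["frame"][150:330,160:340],(360,400),interpolation=2)]))
E
```

```text
18.75 [ 0.51234503 -0.0824713   0.10123002] [ 1.04107078e-04 -1.59208397e-02  9.99873248e-01  6.09398864e-05] 42.8449323342086 [-0.35783467  0.07967867  2.27366093] [0.20122949 0.07245635 0.0504704 ] [ 0.01  0.05 -2.74]
```

View pics/c17.png

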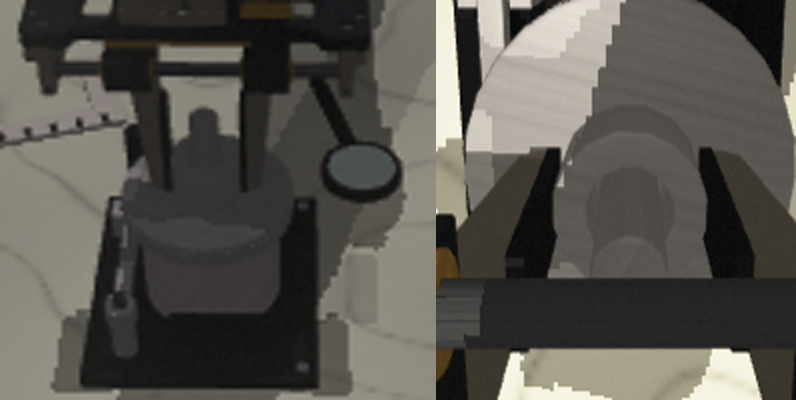

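Emit:
jog_arm --motion '[3.5, 0, 0, -0.2, 0, 3.5, 0, 0, -0.3, 0, 3.5, 0, 0, -0.4, 0, 3.5, 0, 0, 0, 0]'

```text
clock: 19.25
tool_pos: [0.5125, -0.0827, 0.1106]
tool_rot: [0.0, -0.016, 1.0, -0.0]
wrist_force: [-0.1, 0.4, -2.1]
grip_width: 0.462
```

```bash
python3 st.py
python3 - <<'E'
from h import *
im=grab("scene","s7");w=grab("wrist","w13")
cv2.imwrite("pics/c18.png",np.hstack([cv2.resize(im["frame"][130:240,170:290],(436,400),interpolation=2),cv2.resize(w["frame"][150:330,160:340],(360,400),interpolation=2)]))
E
```

```text
19.25 [ 0.51253414 -0.08270718  0.11055761] [ 4.24478475e-04 -1.58203801e-02  9.99874756e-01 -8.62124317e-05] 42.4984532731092 [-0.05158924  0.40445757 -2.14950573] [-0.01268408  0.00352319  0.02339741] [ 0.03  0.07 -1.8 ]
```

View pics/c18.png

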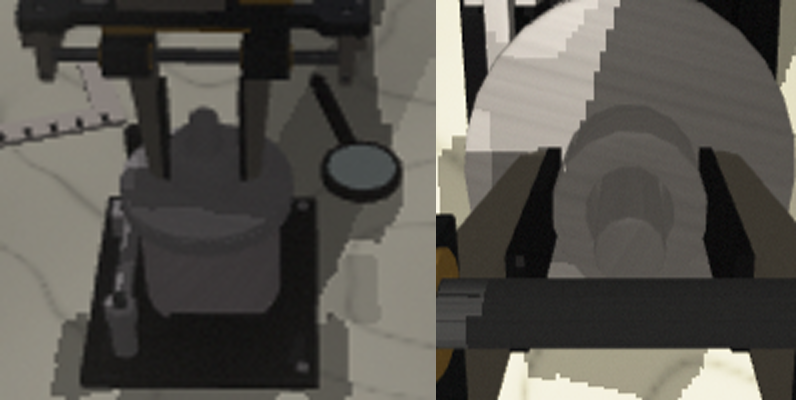

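Emit:
jog_arm --motion '[3.5, 0, 0, -0.3, 0, 3.5, 0, 0, -0.6, 0, 3.5, 0, 0, -0.8, 0, 3.5, 0, 0, -0.8, 0, 3.5, 0, 0, -0.8, 0, 3.5, 0, 0, -0.8, 0, 3.5, 0, 0, -0.8, 0, 3.5, 0, 0, -0.8, 0, 3.5, 0, 0, -0.8, 0, 3.5, 0, 0, -0.8, 0, 3.5, 0, 0, -0.8, 0, 3.5, 0, 0, -0.8, 0, 3.5, 0, 0, -0.4, 0, 3.5, 0, 0, -0.2, 0, 3.5, 0, 0, 0, 0, 3.5, 0, 0, 0, 0, 3.5, 0, 0, 0, 0]'

```text
clock: 21.05
tool_pos: [0.512, -0.0825, 0.2047]
tool_rot: [-0.0, -0.016, 1.0, 0.0]
wrist_force: [-0.7, 0.3, -1.1]
grip_width: 0.464
```

```bash
python3 st.py
python3 - <<'E'
from h import *
im=grab("scene","s8");w=grab("wrist","w14");t=grab("top","top3")
cv2.imwrite("pics/c19.png",np.hstack([cv2.resize(im["frame"][90:240,150:300],(400,400),interpolation=2),cv2.resize(w["frame"][120:320,150:350],(400,400),interpolation=2)]))
E
```

```text
21.05 [ 0.51199508 -0.08250632  0.204725  ] [-3.64139431e-04 -1.58664337e-02  9.99874054e-01  2.40139683e-05] 42.701060150666066 [-0.72388573  0.34565169 -1.10056055] [-0.00279276  0.0249907   0.00080998] [-0.03  0.05  7.61]
```

View pics/c19.png

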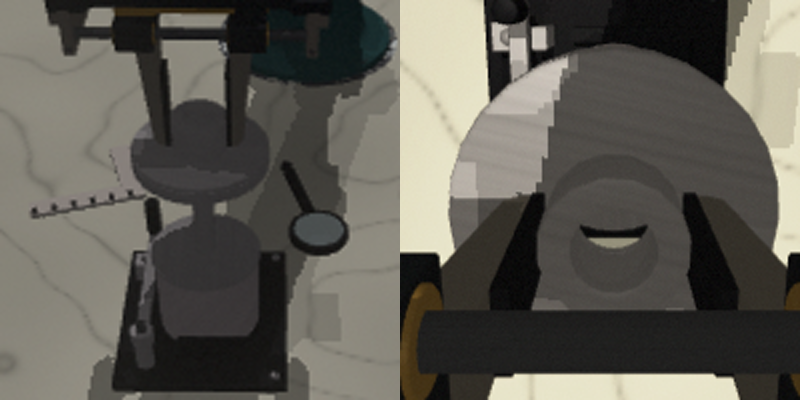

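View pics/s8.png

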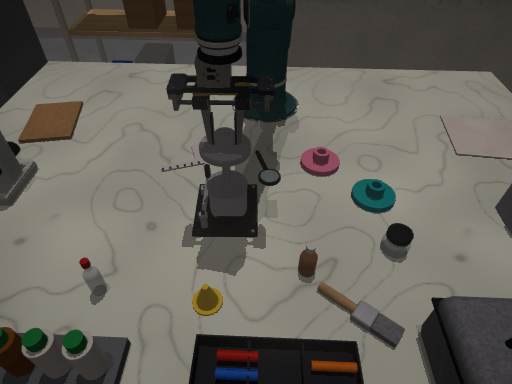

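Run:
```python
from h import *
im=load("s8");c=cv2.resize(im["frame"][120:240,180:280],(500,600),interpolation=2);c=cv2.convertScaleAbs(c,alpha=1.8)
P=[[.512+.047*np.cos(a),-.082+.047*np.sin(a),.09] for a in np.arange(0,6.28,.785)]+[[.512+.054*np.cos(a),-.0825+.054*np.sin(a),.1987] for a in np.arange(0,6.28,.785)]
for p in P:
    u=(proj(im,p)+.5-[180,120])*5; cv2.circle(c,tuple(int(v) for v in u),3,(0,0,255),-1)
cv2.imwrite("pics/c20.png",c)
d=np.abs(load("top3")["frame"].astype(int)-load("top0")["frame"]).sum(2)>60
cv2.imwrite("pics/c21.png",(d*255).astype(np.uint8))
```

```text
(no output)
```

View pics/c20.png

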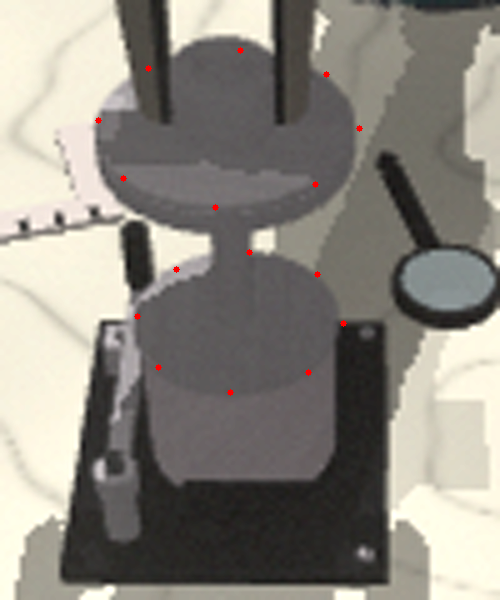

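View pics/top3.png

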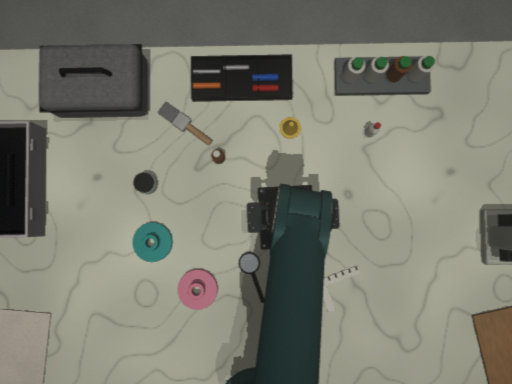

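```bash
python3 -c "
from h import *
print(hand_in())"
```

```text
the job is handed in; nothing more can be done
None
```

The job is handed in at about 21 s of the 67 s allowed, with every step done; `hand_in()` gave no verdict.

- **Keeper:** I pinched the post and swung the bar along its arc. It went past the detent and onto its stop, with the angle measured near 0 rad and a 16 N push-back. Later pictures still show it shut.
- **Lids onto the tin:** I picked both up by the inner lid's knob and lowered them in small steps. They met hard contact at a tool height of 128.5 mm, where 128.6 mm was expected, and stayed put under about 13 N. I chose the grey pair because it was the only one with a steel knob through the collar; the pink and turquoise look-alikes were not touched.
- **Outer lid:** I let go of the knob, gripped the collar and lifted straight up. The gripper carried about 2 N just after lift-off, against about 4.4 N for both lids, so the inner lid stayed behind.
- **Last checks:**
  - The outer lid is level in the gripper, its origin about 120 mm above the inner lid's.
  - The inner lid's disc appears level on the tin's rim, where its seated position should be.
  - The bystanders are where they started in the top view, as far as the arm leaves them visible.

Two things did not agree fully:
- The tin's centre differed by about 2 mm between cameras, within the stated calibration.
- The wrist's vertical force reading was noisy, at 1.1 N in the last state against 2.1 N earlier.

One motion call was refused for a wrong count of numbers, and nothing moved.

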